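Set the halftone-angle viewer to the pegged mark

ROBOT

A 6-joint arm with a two-finger parallel gripper is mounted at the origin on a cart in front of the work surface, level with it; the furniture and walls round the work are solid. World frame = base frame: x ahead of the robot, y to its left, z up, the work surface at z = 0. Lengths are in mm, angles in degrees, forces in N, time in s.
With the tool pointing down it reaches from about 350 to 850 mm from the base axis. Payload 8.1 kg.
Tool frame: the origin (TCP) lies midway between the tips of the shut fingers; the grasp point (between the pads) lies 19 mm behind it; z points along the fingers, y is the direction in which the jaws open and shut (so a half turn about z gives the same grasp; the last joint's range is limited). The gripper opens to 85 mm and grips with 20 to 120 N. Pads are 22 mm wide; open, the fingers measure 114 mm over their backs; the gripper's body (76 mm by 85 mm) begins 54 mm behind the grasp point. The pads swing forward as they close: fully open they stand 13 mm farther back than shut.
Start: joints at [61.857, 7.471, 85.268, -0, 87.261, -4.893], TCP at [236.832, 551.286, 231.292] pointing down, gripper open.
Joint ranges: [-169.43, 169.43], [-51.17, 129.36], [1.28, 143.12], [-76.62, 256.62], [0, 156.53], [-152.29, 152.29]. Speed limits (degrees/s): [136.94, 136.94, 159.86, 180, 180, 180].

INTERFACE

Orientations are given as [roll, pitch, yaw] about the fixed x, y, z axes, in that order (R = Rz(yaw) Ry(pitch) Rx(roll)).
In Python, from bench import telemetry, snapshot, camera_params, job gives the robot as it stands. The module is installed in compiled form; this text tells all that it offers.
- The arm moves only by the shell command python3 -m jog 'ROWS' [FORCE]. ROWS is JSON, a list that holds one entry, the list of rows, each a list of 7 numbers: the shift along the tool's x, y, z in units of 50 mm (1.0 is 50 mm), then the turn, a rotation vector about the tool's x, y, z in units of 2 pi rad (1.0 is 2 pi rad), then the opening, from 0 (shut) to 1 (fully open). In form: [[[dx, dy, dz, rx, ry, rz, claw], ...]]. A call has 1 to 12 rows; each row shifts and turns the commanded pose from where the row before left it, along the tool's axes as they then stand; what a row does not reach is not made up. A row lasts 1/8 s, in which the tool goes at most 62.5 mm and 10.7 degrees, less where a joint would pass 70% of its speed; a pose out of reach is approached as far as the arm can. A call with a number of a shift or a turn outside -1 to 1 is refused whole. A call with a gripper value outside its range is refused whole. The fingers move at their own pace and stop on an object; FORCE is the grip in N (left out, the last holds). Time passes only in rows, so rows that do not move let the fingers close. It gives the time, the measured TCP pose, the force and the opening at its end, in the units of the state.
- telemetry.sense(): the state, without advancing time (a new reading comes with each control period).
- snapshot(name): name is "scene" or "top"; returns (picture, depth): 480x640x3 uint8, red, green, blue; 480x640 float32, mm along the optical axis (not along the pixel's ray), 0 where there is no reading.
- camera_params(name): a dict with "K" (3x3 intrinsics, pixels), "D" ([k1, k2, p1, p2, k3] as OpenCV has them; the pictures are not rectified), "extrinsics" (4x4, takes a point from camera to world coordinates). Camera axes: x right, y down, z forward; pixel columns grow to the right and rows downward; lengths in mm; the calibration is good to about 2 mm. A picture is of the moment at which its call begins. camera_params takes no time and is no camera call.
- job.hand_in(): hands the job in, once; it reports no verdict.
The state is a dict: "time": time; "joint_pos": joint angles; "qd": joint speeds; "joint_efforts": joint torques, N m; "tool_pos": TCP position; "tcp_rot": TCP orientation; "ft_force": force on the tool from outside, world axes, zero at the start; "wrist_torque": the same for the moment, N m; "finger_gap": finger opening in mm.
Only numpy, scipy, OpenCV 4.12 (cv2) and the standard library are available. Lean on these libraries where they do the work, as an engineer would, in place of code of your own. Each camera call takes 0.05 s, during which the arm holds its last target. There are 200 camera calls.

TASK

Gently push the lever of the halftone-angle viewer round its arc with a fingertip, without gripping it, until the lever points at the one peg that stands up at the edge of the scale (the other marks have only low plugs). Then press the viewer's lamp button all the way down and let it come up again, with the lever still pointing at the peg. Leave the loose things on and around the viewer where they are.

Things in the scene. Friction and masses are not known exactly. Their poses are not given: they have to be found in the camera images.
- viewer: the halftone-angle viewer: a flat grey lamp housing 200 (its x) x 230 (its y) mm, top at 30 mm above the table, fixed to the table. Origin at table height on the turning ring's axis; the housing runs from x = -125 to +75 and y = -115 to +115 in its own frame. -x is the side with the scale, roughly towards the robot; z up
- ring_axis (a point): point on the turning ring's vertical axis, at the housing's top (30 mm above the table). The ring itself is aluminium, 120 across, its top 40 mm above the table, with ruled glass inside
- angle_ring: the turning ring with its lever; origin on its axis, 32 above the table. Its own -x points along the lever. It turns about the vertical axis; its angle is 0 when the lever points along the viewer's -x and grows anticlockwise seen from above (at angle a the lever's direction in the viewer's frame is (-cos a, -sin a)); stops at +-77 degrees; it starts within 9 degrees of 0. Held by friction: about 1.5 N at the pin moves it and it stays where it is left
- lever_pin (a point): middle of the top of the upright steel pin at the lever's end, 80 from the ring's axis, 82 above the table. The pin is 12 in diameter and free from 41 to 82 above the table; the flat arm below it is 13 wide, its top 39 above the table, and a narrow pointer runs on outwards to 98 from the axis. It is pushed sideways along the arc, with the fingertips well above the pegs
- lever_line (a point): point that turns with the lever, on its centre line prolonged to 108 from the ring's axis (the pegs' radius), 35 above the table: it lies over the peg when the lever points at it
- index_peg: upright steel peg with a round head 14 in diameter, standing 16 above the housing (top 46 above the table), fixed in one of six holes at the scale's long marks, 108 from the ring's axis, at ring angles of +-25, +-45 and +-65 degrees; the other five holes hold flat steel plugs 7 in diameter and only 2 high. Origin at the middle of its foot, on the housing's top
- lamp_button (a joint): travel of the lamp button, m: 0 up, 0.006 fully down, springs back; fully down takes about 5 N
- lamp_button_top (a point): middle of the top face of the round lamp button, 22 in diameter, in its housing at the viewer's far right corner (40, -86 in the viewer's frame); press straight down
- deck_bolt: M10 hex bolt, 17x47x20, lying loose on the far left corner of the viewer's housing; origin at the middle of its underside; leave it where it is
- tape_roll: loose roll of tape, 72 across, 18 high, on the table to the left of the viewer; origin at the middle of its underside; leave it where it is
- spare_knob: loose black star knob, 47 across, 27 high, on the table to the right of the viewer; origin at the middle of its underside; leave it where it is
- loose_squeegee: loose wooden squeegee, 110x165x31, on the left of the table; origin at the middle of its underside; leave it where it is
- hex_bolt: M10 hex bolt, 17x47x20, loose on the table at the left front; origin at the middle of its underside; leave it where it is

How it is judged:
By the outcome, as a careful person would: the job done as asked, in the order asked, and still so for the second after the job is handed in, with the robot touching nothing.
It also fails if it takes over 43 s, if anything falls off the work surface, if the arm or the gripper's body presses on something with over 40 N, if the wrist force passes 120 N, or if a joint passes its speed limit or range.

## Working session

There is one attempt and no reset: what is moved stays moved. The work goes in short steps, Python scripts to look and compute and a shell command to move; the robot and the scene stay as the last step left them, time stands still between calls to the robot, and variables do not carry over. Pictures are saved under pics/ and viewed, about 8 in all and at most 12, crops included, and the job is handed in when it is done.

```bash
mkdir -p pics
cat > h.py <<'E'
import numpy as np, cv2
from bench import telemetry, snapshot, camera_params, job
def world(name,depth=None,zplane=None,uv=None):
    p=camera_params(name);K=np.array(p['K'],float);D=np.array(p['D'],float);T=np.array(p['extrinsics'],float)
    uv=np.array(uv,float).reshape(-1,1,2)
    n=cv2.undistortPoints(uv,K,D).reshape(-1,2);r=np.c_[n,np.ones(len(n))]
    if zplane is None:
        d=np.array([depth[int(round(v)),int(round(u))] for u,v in uv.reshape(-1,2)])
    else:
        rw=r@T[:3,:3].T; d=(zplane-T[2,3])/rw[:,2]
    return (r*d[:,None])@T[:3,:3].T+T[:3,3]
def save(name,fn,crop=None,s=1):
    im,d=snapshot(name); np.save('pics/'+fn+'.npy',d)
    cv2.imwrite('pics/'+fn+'_full.png',im[:,:,::-1])
    o=im[:,:,::-1]
    if crop: o=o[crop[1]:crop[3],crop[0]:crop[2]]
    cv2.imwrite('pics/'+fn+'.png',cv2.resize(o,None,fx=s,fy=s,interpolation=cv2.INTER_CUBIC)); return im,d
E
python3 - <<'E'
from h import *
save('top','top1'); save('scene','scene1')
for n in('top','scene'):print(np.round(camera_params(n)['extrinsics'],2).tolist(),np.round(camera_params(n)['K'],0).tolist())
print(telemetry.sense())
E
```

```text
[[-0.02, -1.0, 0.09, 421.84], [-1.0, 0.02, -0.0, 89.93], [-0.0, -0.09, -1.0, 943.52], [0.0, 0.0, 0.0, 1.0]] [[485.0, 0.0, 325.0], [0.0, 485.0, 243.0], [0.0, 0.0, 1.0]]
[[0.88, -0.28, 0.38, 169.35], [-0.47, -0.55, 0.69, -501.51], [0.01, -0.78, -0.62, 592.23], [0.0, 0.0, 0.0, 1.0]] [[434.0, 0.0, 322.0], [0.0, 434.0, 243.0], [0.0, 0.0, 1.0]]
{'time': 0.1, 'joint_pos': array([ 6.18532105e+01,  7.51115970e+00,  8.53229777e+01,  1.49920224e-04,
        8.72618636e+01, -4.89181122e+00]), 'qd': array([-0.00988625, -0.12906416, -0.09935128,  0.00231363,  0.03050927,
       -0.11075759]), 'joint_efforts': array([ 6.77830976e-04, -5.70953357e+01, -5.01939726e+01, -2.36616133e-04,
        8.32086633e-03, -9.18400161e-06]), 'tool_pos': array([236.62642534, 550.83043081, 230.34598019]), 'tcp_rot': array([-1.79904361e+02, -8.33562799e-03,  1.56745007e+02]), 'ft_force': array([-0.02817138, -0.20946363, -0.6549865 ]), 'wrist_torque': array([-0.00562952, -0.00029933,  0.02230625]), 'finger_gap': 85.23854651343635}
```

View pics/top1.png

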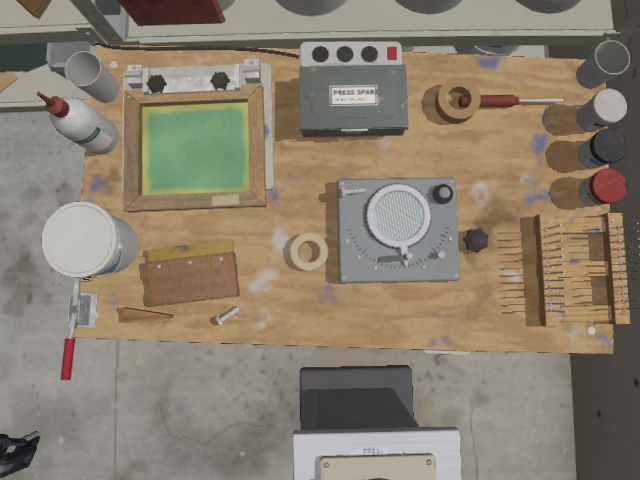

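View pics/scene1.png

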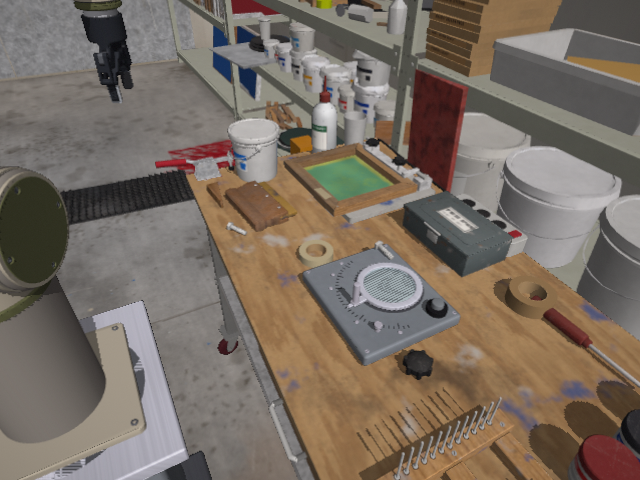

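The top view shows the viewer at about (340–458, 180–280) with the lever near (405, 258) and the button near (442, 194). The peg candidate is near (437, 255), and the scene view also has a peg at (378, 325). I'll crop in closer.

Run:
```python
import cv2
im=cv2.imread('pics/top1_full.png')[168:292,325:495]
cv2.imwrite('pics/c1.png',cv2.resize(im,None,fx=4.7,fy=4.7,interpolation=cv2.INTER_CUBIC))
```

```text
(no output)
```

View pics/c1.png

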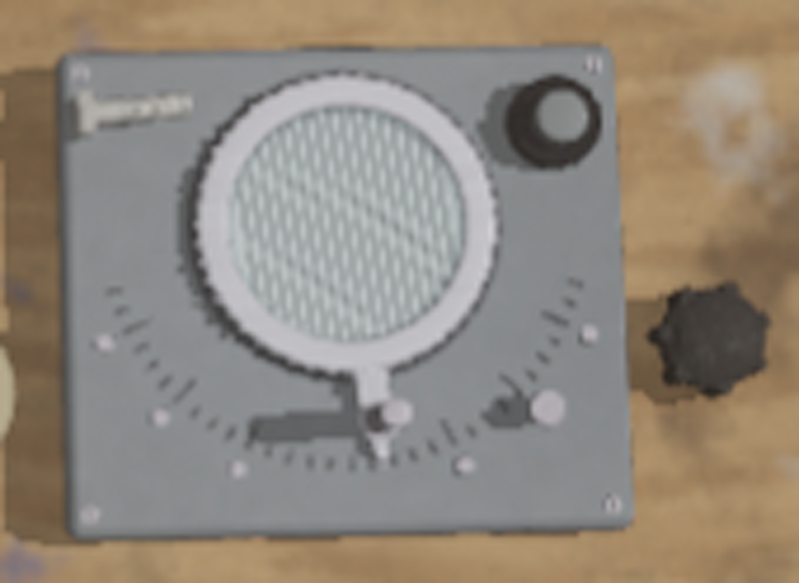

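The crop shows the standing peg's head at about (547, 407), the mark second from the lever on the right, so +45°. The pin top is at (397, 412), the button at (565, 115), and the ring centre at about (347, 225).

Run:
```python
from h import *
d=np.load('pics/top1.npy')
def c(p): return (np.array(p,float)+.5)/4.7-.5+[325,168]
def W(p,z): return world('top',zplane=z,uv=[c(p)])[0]
names=[('TL',(60,57),30),('TR',(608,47),30),('BL',(72,535),30),('BR',(632,527),30),('ring',(347,225),40),('pin',(397,412),82),('peg',(547,407),46),('btn',(565,115),None),('p-65',(104,343),32),('p-45',(160,417),32),('p-25',(238,468),32),('p25',(465,465),32),('p65',(590,333),32)]
for n,p,z in names:
    dep=world('top',depth=d,uv=[c(p)])[0]
    print(n,np.round(dep,1),None if z is None else np.round(W(p,z),1))
# fit frame from plugs + peg
ang=np.radians([-65,-45,-25,25,65,45]); M=108*np.c_[-np.cos(ang),-np.sin(ang)]
P=np.array([W(p,z)[:2] for n,p,z in names if n in('p-65','p-45','p-25','p25','p65')]+[W((547,407),46)[:2]])
# rigid 2d
mc,pc=M.mean(0),P.mean(0);H=(M-mc).T@(P-pc);th=np.arctan2(H[0,1]-H[1,0],H[0,0]+H[1,1])
R=np.array([[np.cos(th),-np.sin(th)],[np.sin(th),np.cos(th)]]);o=pc-R@mc
print('origin',o,'yaw',np.degrees(th),'res',np.round((M@R.T+o)-P,1).tolist())
b=R@[40,-86]+o;print('btn',b)
pin=W((397,412),82)[:2];v=R.T@(pin-o);print('pin local',v,'r',np.hypot(*v),'angle',np.degrees(np.arctan2(-v[1],-v[0])))
for a in (0,15,30,45):
  t=np.radians(a);print(a,'pin at',R@(-80*np.array([np.cos(t),np.sin(t)]))+o)
```

```text
TL [635.8  62.5   1.7] [629.4  63.4  30. ]
TR [ 629.5 -161.5   28.4] [ 629.1 -161.1   30. ]
BL [435.   63.1  29.1] [435.   63.1  30. ]
BR [ 433.5 -170.    -0.6] [ 433.2 -161.6   30. ]
ring [556.8 -50.3  36.3] [556.3 -49.7  40. ]
pin [477.9 -59.3  84.1] [478.  -59.7  82. ]
peg [ 481.1 -125.6   45.7] [ 481.1 -125.5   46. ]
btn [ 596.9 -136.5   51.9] None
p-65 [511.4  48.6  34.1] [511.6  48.5  32. ]
p-45 [481.4  26.8  31.2] [481.3  26.8  32. ]
p-25 [460.3  -3.9  31.1] [460.2  -3.8  32. ]
p25 [459.4 -95.   31.7] [459.4 -94.9  32. ]
p65 [ 511.4 -147.3   33.1] [ 511.5 -147.6   32. ]
origin [557.48478547 -49.57338073] yaw -0.11503637228762792 res [[0.4, -0.1], [-0.1, 0.1], [-0.5, 0.1], [0.1, -0.1], [0.2, 0.2], [-0.1, -0.3]]
btn [ 597.31203731 -135.65351788]
pin local [-79.43836742 -10.28441328] r 80.10133191504254 angle 7.376713082940515
0 pin at [477.48494672 -49.41275976]
15 pin at [480.16930335 -70.12371466]
30 pin at [488.12258233 -89.43419827]
45 pin at [ 500.80278082 -106.02823303]
```

Fit residuals are under 0.6 mm. The peg is at +45° and the lever at about 7.4°. I'll shut the fingers, turn to yaw 120° and travel over at height.

```bash
python3 -m jog '[[[0,0,0,0,0,0.0255,0],[0,0,0,0,0,0.0255,0],[0,0,0,0,0,0.0255,0],[0,0,0,0,0,0.0255,0],[-0.5,-0.08,0,0,0,0,0],[-0.876,-0.138,0,0,0,0,0],[-0.876,-0.138,0,0,0,0,0],[-0.876,-0.138,0,0,0,0,0],[-0.876,-0.138,0,0,0,0,0],[-0.876,-0.138,0,0,0,0,0],[-0.876,-0.138,0,0,0,0,0],[-0.876,-0.138,0,0,0,0,0]]]' 20
python3 -m jog '[[[-0.876,-0.138,0,0,0,0,0],[-0.876,-0.138,0,0,0,0,0],[-0.876,-0.138,0,0,0,0,0],[-0.876,-0.138,0,0,0,0,0],[-0.876,-0.138,0,0,0,0,0],[-0.876,-0.138,0,0,0,0,0],[-0.876,-0.138,0.5,0,0,0,0],[-0.4,-0.06,0.5,0,0,0,0],[0,0,0.4,0,0,0,0],[0,0,0.2,0,0,0,0],[0,0,0,0,0,0,0],[0,0,0,0,0,0,0]]]'
```

```text
time: 1.6
tool_pos: [357.6, 236.6, 231.0]
tcp_rot: [-180.0, 0.0, 120.0]
ft_force: [0.1, 0.5, -0.4]
finger_gap: 0.1
time: 3.1
tool_pos: [477.1, -70.2, 152.3]
tcp_rot: [179.9, 0.1, 120.1]
ft_force: [0.1, 1.0, 0.2]
finger_gap: 0.1
```

```bash
python3 -m jog '[[[0.5,0,0,0,0,0,0],[0.5,0,0,0,0,0,0],[0,0,0.4,0,0,0,0],[0,0,0.4,0,0,0,0],[0,0,0.4,0,0,0,0],[0,0,0.4,0,0,0,0],[0,0,0.2,0,0,0,0],[0,0,0,0,0,0,0],[0,0,0,0,0,0,0]]]'
python3 - <<'E'
from h import *
save('scene','s2',(280,220,480,370),4); print(telemetry.sense()['tool_pos'])
E
```

```text
time: 4.22
tool_pos: [452.3, -27.2, 62.3]
tcp_rot: [179.9, 0.1, 120.0]
ft_force: [0.5, 0.2, 0.7]
finger_gap: 0.2
[452.38205852 -27.23625274  62.42378545]
```

View pics/s2.png

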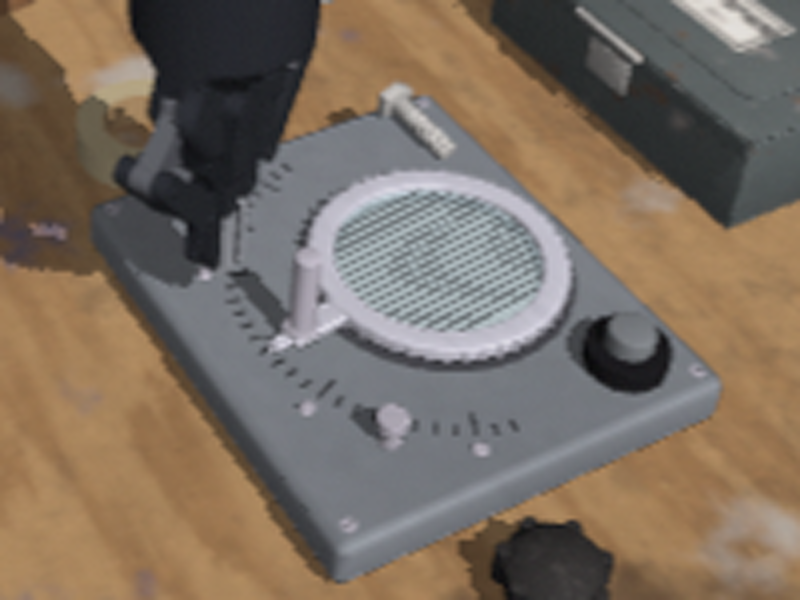

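The finger sits at crop (205, 260), clear on the +y side of the pin at (307, 255–340), with only the low plug beneath it. I'll push along tool −x and stop a little short.

```bash
python3 -m jog '[[[-0.2,0,0,0,0,0,0],[-0.16,0,0,0,0,0,0],[-0.08,0.01,0,0,0,0,0],[-0.08,0.01,0,0,0,0,0],[-0.08,0.01,0,0,0,0,0],[-0.08,0.01,0,0,0,0,0],[-0.08,0.01,0,0,0,0,0],[-0.08,0,0,0,0,0,0],[-0.08,0,0,0,0,0,0],[-0.08,0,0,0,0,0,0],[-0.08,0,0,0,0,0,0],[0,0,0,0,0,0,0]]]'
python3 -m jog '[[[-0.08,0,0,0,0,0,0],[-0.08,0,0,0,0,0,0],[-0.06,0,0,0,0,0,0],[-0.04,0,0,0,0,0,0],[-0.02,0,0,0,0,0,0],[0,0,0,0,0,0,0],[0,0,0,0,0,0,0]]]'
python3 - <<'E'
from h import *
save('scene','s3',(280,220,480,370),4);save('top','t3',(325,168,495,292),4.7); print(telemetry.sense()['tool_pos'])
E
```

```text
time: 5.78
tool_pos: [481.2, -73.1, 61.5]
tcp_rot: [180.0, 0.0, 120.0]
ft_force: [-1.7, -0.6, -0.4]
finger_gap: 0.2
time: 6.65
tool_pos: [487.8, -84.9, 61.3]
tcp_rot: [180.0, 0.0, 120.0]
ft_force: [-0.2, -0.0, -0.1]
finger_gap: 0.1
[487.77159369 -84.81367999  61.33096378]
```

View pics/s3.png

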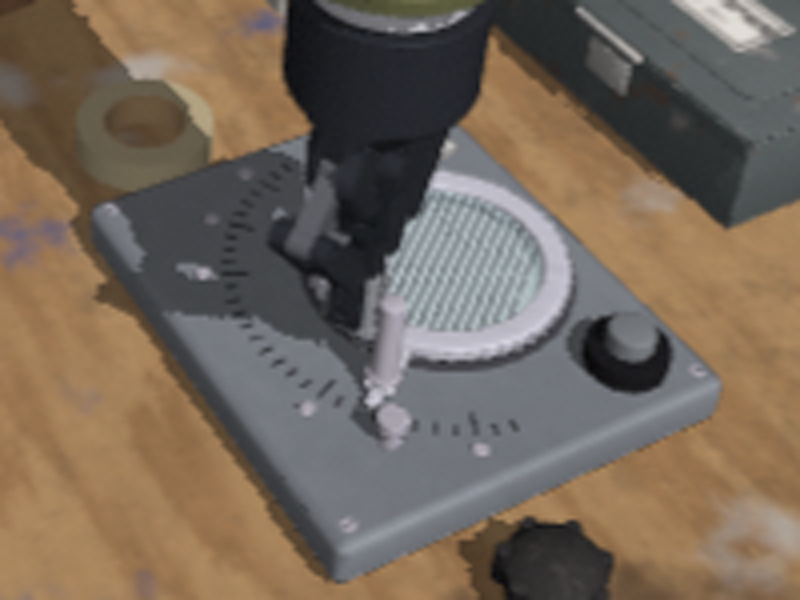

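The pin's top is at crop (392, 300), with the pointer almost on the peg head at (393, 412). Next I'll work out the angle.

```bash
cat >> h.py <<'E'
O=np.array([557.48,-49.57]);th=np.radians(-.115);R=np.array([[np.cos(th),-np.sin(th)],[np.sin(th),np.cos(th)]])
def ang(p):
    v=R.T@(np.asarray(p)[:2]-O);return np.hypot(*v),np.degrees(np.arctan2(-v[1],-v[0]))
def sc(p,z,o=(280,220),s=4): return world('scene',zplane=z,uv=[(np.array(p,float)+.5)/s-.5+o])[0]
E
python3 - <<'E'
from h import *
for n,p,z in [('pin before',(307,254),82),('pin now',(392,300),82),('peg',(393,413),46),('tip',(374,398),37),('p25',(308,409),32),('p65',(482,450),32)]:
    w=sc(p,z);print(n,np.round(w,1),ang(w))
E
```

```text
pin before [479.6 -60.   82. ] (np.float64(78.55122053052574), np.float64(7.755935012221918))
pin now [496.5 -99.4  82. ] (np.float64(78.77625978745537), np.float64(39.34969765908271))
peg [ 483.4 -125.7   46. ] (np.float64(106.20893021098004), np.float64(45.88507997789516))
tip [ 486.1 -108.9   37. ] (np.float64(92.83172727970488), np.float64(39.82359394103728))
p25 [460.7 -97.7  32. ] (np.float64(108.1057183707506), np.float64(26.527515595984536))
p65 [ 513.  -149.7   32. ] (np.float64(109.52206772357933), np.float64(66.16454081946664))
```

View pics/t3.png

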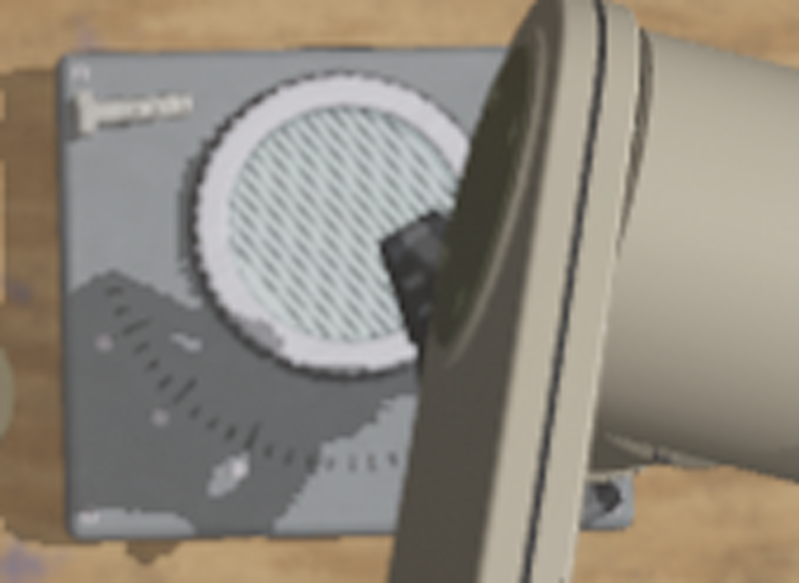

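```bash
python3 -m jog '[[[-0.04,0,0,0,0,0,0],[-0.04,0,0,0,0,0,0],[-0.03,0,0,0,0,0,0],[-0.02,0,0,0,0,0,0],[-0.01,0,0,0,0,0,0],[0,0,0,0,0,0,0],[0,0,0,0,0,0,0]]]'
python3 - <<'E'
from h import *
p=telemetry.sense()['tool_pos'];print(p,'remaining mm',325.2-(p[0]*.5-p[1]*.866))
E
```

```text
time: 7.62
tool_pos: [491.2, -90.9, 61.3]
tcp_rot: [-180.0, 0.0, 120.0]
ft_force: [0.1, 1.6, 0.3]
finger_gap: -0.2
[491.2062098  -90.89340301  61.32201191] remaining mm 0.8832080925753303
```

```bash
python3 -m jog '[[[-0.01,0,0,0,0,0,0],[-0.007,0,0,0,0,0,0],[0,0,0,0,0,0,0],[0.1,0,0,0,0,0,0],[0.4,0,0,0,0,0,0],[0.5,0,-0.3,0,0,0,0],[0,0,-0.7,0,0,0,0],[0.3,0,-0.8,0,0,0,0],[0.6,0,-0.2,0,0,0,0],[0.8,0,0,0,0,0,0],[0.8,0,0,0,0,0,0],[0.4,0,0,0,0,0,0]]]'
python3 -m jog '[[[0.6,0.4,0,0,0,0,0],[0.3,0.2,0,0,0,0,0],[0,0,0,0,0,0,0]]]'
python3 - <<'E'
from h import *
save('top','t4',(325,168,495,292),4.7)
E
```

```text
time: 9.12
tool_pos: [392.2, 79.2, 161.0]
tcp_rot: [-180.0, -0.0, 120.1]
ft_force: [0.3, 0.3, -0.1]
finger_gap: 0.1
time: 9.5
tool_pos: [396.5, 132.5, 161.1]
tcp_rot: [-180.0, -0.0, 120.2]
ft_force: [0.6, -0.8, -0.6]
finger_gap: -0.4
```

View pics/t4.png

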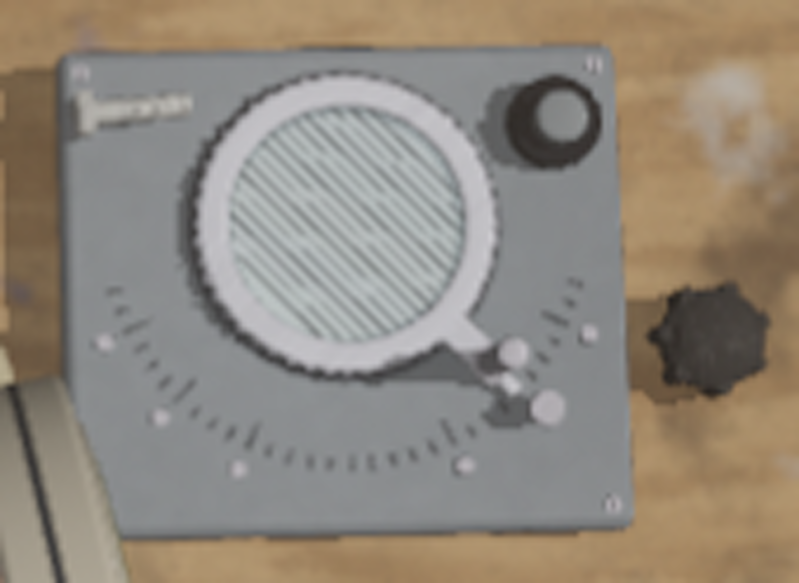

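The top view is clear: the pin top is at crop (513, 352), the pointer tip at (513, 385) and the peg at (547, 407), so the lever points at the peg. Now I'll measure the lever angle by blob centroid, and the button's height.

Run:
```python
from h import *
def c(p): return (np.array(p,float)+.5)/4.7-.5+[325,168]
W=lambda uv,z: world('top',zplane=z,uv=[uv])[0]
d=np.load('pics/t4.npy'); p=ang(W(c((513,352)),82));print('pin by eye',p)
# depth mask of pin top and peg
vv,uu=np.mgrid[215:265,420:450]
P=world('top',depth=d,uv=np.c_[uu.ravel(),vv.ravel()])
for lo,hi,n in((70,95,'pin'),(41.5,55,'peg')):
    m=(P[:,2]>lo)&(P[:,2]<hi)&(d[215:265,420:450].ravel()>0);q=P[m];
    print(n,m.sum(),q.mean(0).round(1),ang(q.mean(0)))
im=cv2.imread('pics/top1_full.png');im2=cv2.imread('pics/t4_full.png')
b=c((565,115));vv,uu=np.mgrid[int(b[1])-8:int(b[1])+9,int(b[0])-8:int(b[0])+9]
print(np.round(world('top',depth=d,uv=np.c_[uu.ravel(),vv.ravel()])[:,2].reshape(17,17)[::2,::2]))
print('btn W',W(c((565,115)),50))
```

```text
pin by eye (np.float64(79.76275808862289), np.float64(43.93739027125602))
pin 41 [ 500.  -103.3   80.5] (np.float64(78.67154413828762), np.float64(43.16858509738581))
peg 80 [ 497.1 -112.3   45.5] (np.float64(87.01127813919275), np.float64(46.20425731440718))
[[31. 29. 31. 41. 31. 34. 27. 30. 28.]
 [32. 38. 45. 42. 40. 42. 44. 31. 32.]
 [44. 42. 43. 48. 53. 53. 42. 41. 33.]
 [42. 38. 51. 54. 53. 52. 51. 43. 28.]
 [42. 48. 54. 54. 51. 53. 50. 42. 43.]
 [44. 48. 49. 51. 53. 52. 52. 41. 42.]
 [42. 44. 55. 53. 51. 51. 51. 43. 45.]
 [39. 42. 44. 44. 50. 48. 44. 41. 28.]
 [40. 43. 42. 42. 41. 41. 43. 40. 29.]]
btn W [ 597.30168889 -136.97307309   50.        ]
```

Run:
```python
from h import *
pr=camera_params('top');T=np.linalg.inv(np.array(pr['extrinsics'],float));K=np.array(pr['K'],float);D=np.array(pr['D'],float)
def px(P):
    return cv2.projectPoints(np.array(P,float).reshape(-1,3),cv2.Rodrigues(T[:3,:3])[0],T[:3,3],K,D)[0].reshape(-1,2)
def at(a,r,z):
    t=np.radians(a);return [*(R@(-r*np.array([np.cos(t),np.sin(t)]))+O),z]
im=cv2.imread('pics/t4_full.png');x0,y0,s=415,230,18
o=cv2.resize(im[y0:y0+32,x0:x0+36],None,fx=s,fy=s,interpolation=cv2.INTER_CUBIC)
f=lambda q:np.int32(np.round(((q-[x0,y0]+.5)*s-.5)*16))
def poly(P,col): cv2.polylines(o,[f(px(P))],False,col,1,cv2.LINE_AA,4)
for a,col in((44,(0,0,255)),(45,(0,255,0))):
    poly([at(a,60,39),at(a,98,39)],col)
    c=np.array(at(a,80,82));poly([c+[6*np.cos(t),6*np.sin(t),0] for t in np.linspace(0,6.3,40)],col)
c=np.array(at(45,108,46));poly([c+[7*np.cos(t),7*np.sin(t),0] for t in np.linspace(0,6.3,40)],(255,0,0))
cv2.imwrite('pics/o4.png',o)
```

```text
(no output)
```

View pics/o4.png

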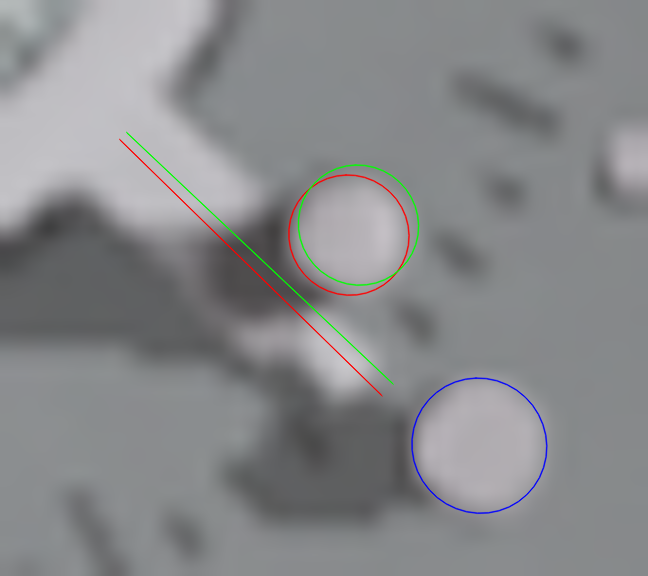

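The overlay puts the lever at about 44.3°, with ±0.3° of measuring error, well inside the peg head's ±3.7°. Next, over to the button.

```bash
python3 -m jog '[[[-0.4,0.05,0,0,0,0,0],[-0.8,0.1,0,0,0,0,0],[-0.8,0.1,0,0,0,0,0],[-0.8,0.1,0,0,0,0,0],[-0.8,0.1,0,0,0,0,0],[-0.8,0.1,0,0,0,0,0],[-0.8,0.1,0,0,0,0,0],[-0.8,0.1,0,0,0,0,0],[-0.46,0.04,0,0,0,0,0],[-0.2,0,0,0,0,0,0],[0,0,0,0,0,0,0],[0,0,0,0,0,0,0]]]'
```

```text
time: 11.05
tool_pos: [597.8, -136.6, 161.2]
tcp_rot: [-180.0, -0.0, 120.1]
ft_force: [-0.2, -1.2, -0.6]
finger_gap: 0.3
```

```bash
python3 -m jog '[[[0,0,0.5,0,0,0,0],[0,0,0.6,0,0,0,0],[0,0,0.5,0,0,0,0],[0,0,0.3,0,0,0,0],[0,0,0.1,0,0,0,0],[0,0,0.06,0,0,0,0],[0,0,0,0,0,0,0],[0,0,0,0,0,0,0]]]'
python3 - <<'E'
from h import *
save('scene','s5',(280,220,480,370),4)
E
```

```text
time: 12.05
tool_pos: [598.9, -137.5, 59.2]
tcp_rot: [179.9, 0.1, 120.0]
ft_force: [0.3, -0.8, 0.2]
finger_gap: -0.4
```

View pics/s5.png

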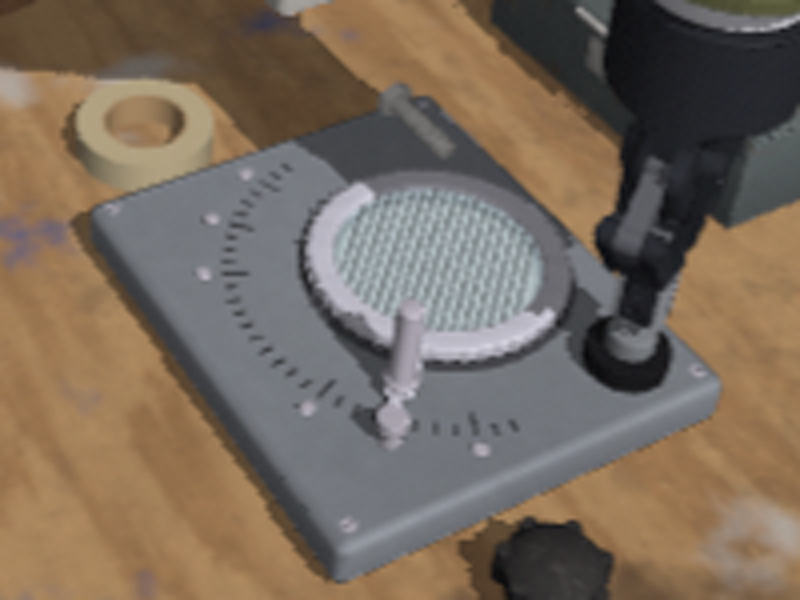

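The fingertip is centred over the button, about 7 mm above the top at crop (632, 335). Pressing in small steps, watching the force.

```bash
python3 -m jog '[[[0.03,0,0.06,0,0,0,0],[0,0,0.06,0,0,0,0],[0,0,0.06,0,0,0,0],[0,0,0,0,0,0,0],[0,0,0,0,0,0,0]]]'; python3 -m jog '[[[0,0,0.04,0,0,0,0],[0,0,0.03,0,0,0,0],[0,0,0,0,0,0,0],[0,0,0,0,0,0,0]]]'
```

```text
time: 12.72
tool_pos: [597.6, -135.9, 49.4]
tcp_rot: [-180.0, -0.0, 120.0]
ft_force: [-1.0, 1.4, 2.3]
finger_gap: -0.3
time: 13.22
tool_pos: [597.7, -136.0, 46.1]
tcp_rot: [180.0, 0.0, 120.0]
ft_force: [-1.9, 1.8, 6.1]
finger_gap: 0.2
```

```bash
python3 -m jog '[[[0,0,0.03,0,0,0,0],[0,0,0.02,0,0,0,0],[0,0,0,0,0,0,0],[0,0,0,0,0,0,0]]]'
```

```text
time: 13.72
tool_pos: [597.9, -136.0, 45.8]
tcp_rot: [180.0, 0.0, 120.0]
ft_force: [-11.0, 3.7, 22.1]
finger_gap: 0.1
```

The position stopped changing while the force jumped to 22 N, so the button is on its hard stop. Releasing straight up, then backing away for a last look.

```bash
python3 -m jog '[[[0,0,-0.05,0,0,0,0],[0,0,-0.08,0,0,0,0],[0,0,-0.12,0,0,0,0],[0,0,-0.4,0,0,0,0],[0,0,-0.6,0,0,0,0],[0,0,-0.6,0,0,0,0],[0,0,-0.5,0,0,0,0],[0.4,-0.05,-0.1,0,0,0,0],[0.8,-0.1,0,0,0,0,0],[0.8,-0.1,0,0,0,0,0],[0.8,-0.1,0,0,0,0,0],[0.8,-0.1,0,0,0,0,0]]]'; python3 -m jog '[[[0.8,-0.1,0,0,0,0,0],[0.8,-0.1,0,0,0,0,0],[0.8,-0.05,0,0,0,0,0],[0.7,0,0,0,0,0,0],[0.4,0.1,0,0,0,0,0],[0,0,0,0,0,0,0],[0,0,0,0,0,0,0],[0,0,0,0,0,0,0]]]'
python3 - <<'E'
from h import *
im,d=save('top','t6',(325,168,495,292),4.7)
a=cv2.imread('pics/t4_full.png').astype(int);b=cv2.imread('pics/t6_full.png').astype(int)
print('diff lever',abs(a-b)[225:262,415:450].mean(),abs(a-b)[225:262,415:450].max(),'button',abs(a-b)[180:206,428:456].mean(),abs(a-b)[180:206,428:456].max())
c=(np.array((565,115))+.5)/4.7-.5+[325,168];u,v=c.round().astype(int)
d0=np.load('pics/t4.npy');print('btn depth',np.median(d0[v-3:v+4,u-3:u+4]),np.median(d[v-3:v+4,u-3:u+4]))
E
```

```text
time: 15.22
tool_pos: [487.4, 9.4, 167.0]
tcp_rot: [179.9, 0.0, 120.0]
ft_force: [0.4, 0.2, 0.8]
finger_gap: 0.1
time: 16.23
tool_pos: [394.3, 155.7, 166.0]
tcp_rot: [180.0, 0.0, 120.0]
ft_force: [-0.3, -0.1, 0.5]
finger_gap: 0.0
diff lever 0.4283140283140283 2 button 0.4697802197802198 2
btn depth 904.1567 904.2442
```

View pics/t6_full.png

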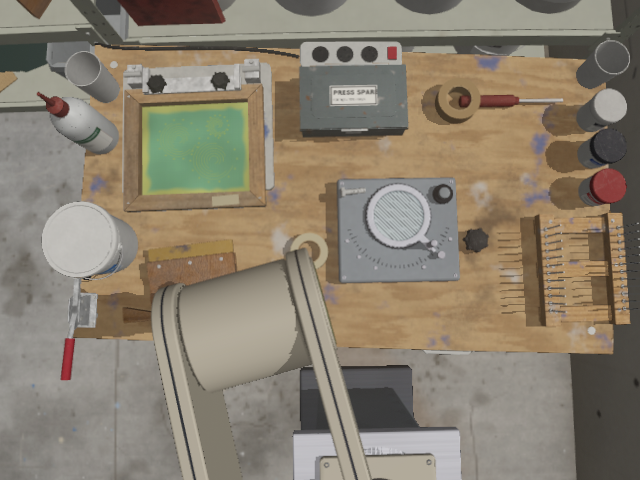

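The lever at (435, 245) still points at the peg, the button at (442, 194) is back up, and the visible loose things haven't moved. The arm touches nothing, at z 166. Handing in.

```bash
python3 -c "
from bench import job;print(job.hand_in())"
```

```text
the job is handed in; nothing more can be done
None
```

The lever now points at the standing peg, which is at +45°. I then pressed the lamp button fully down and let it come back up. The job was handed in at about 16 s of the 43 s allowed.

- **Lever:** I pushed the pin round from about 7° with the shut fingertips. The last top-view overlay put it at about 44.3° (±0.3°). The other estimates ran from 43.2° (noisy depth data) to 44.9° (fingertip position). I judged that close enough, since the peg's head spans about ±3.7°, and did not nudge it further.
- **Button:** it went down about 6 mm onto its hard stop, where the wrist force rose to about 22 N vertically and 11 N sideways. Its depth reading before and after differs by 0.1 mm, so it is back up.
- **After the press:** top-view pictures from before and after show no change at the lever or the button.
- **Loose things:** the deck bolt and the spare knob look unmoved. In the last picture the arm partly hid the tape roll and the squeegee, and hid the hex bolt completely. None of the moves went near those three below about 160 mm above the table.

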